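# Turn a slotted base plate against its stop screw and latch it

### The arm

A 6-joint arm with a two-finger parallel gripper is mounted at the origin on the work surface. World frame = base frame: x ahead of the robot, y to its left, z up, the work surface at z = 0. Lengths are in mm, angles in rad, forces in N, time in s.
With the tool pointing down it reaches from about 275 to 775 mm from the base axis. Payload 14.6 kg.
Tool frame: the origin (TCP) lies on the centre line of the jaws, within the pads' length; the fingertips stand 17 mm ahead of it and the grasp point (between the pads) lies 2 mm behind it (robot.tips_ahead is the distance from the TCP to the fingertips, in mm); z points along the fingers, y is the line along which they close (so a half turn about z gives the same grasp; the last joint's range is limited). The gripper opens to 85 mm and grips with 20 to 120 N. Pads are 22 mm wide; open, the fingers measure 114 mm over their backs; the gripper's body (76 mm by 85 mm) begins 54 mm behind the grasp point. The pads swing forward as they close: fully open they stand 13 mm farther back than shut.
Start: joints at [-1.312, 0.263, -0.048, 1.259, 0, 1.415], TCP at [211.092, -480.696, 248.278] pointing down, gripper open.
Joint ranges: [-2.65, 2.65], [-0.89, 1.7], [-1.18, 1.37], [-2.13, 2.11], [-1.35, 1.29], [-3.14, 3.14]. Speed limits (rad/s): [1.89, 1.89, 2.57, 2.79, 3.14, 3.14].

### API

Orientations are given as a 3x3 rotation matrix whose columns are the frame's x, y, z axes.
In Python, from rig import monitor, cams, workorder, robot gives the robot as it stands.
- The arm moves only by the tool play_rows, never from a script. Its argument "increments" is a list of rows, each a list of 5 numbers: the shift along the tool's x, y, z in m, then the turn about the tool's z in rad, then the opening, from -1 (shut) to 1 (fully open). A call has exactly 10 rows; each row is the pose to reach, as a shift and turn from the pose commanded when the call began, along the tool's axes at that moment; what a row does not reach only later rows make up. A row lasts 1/12 s, in which the tool goes at most 41.7 mm and 7.16 degrees, less where a joint would pass 70% of its speed; a pose out of reach is approached as far as the arm can. A call with a gripper value outside its range is refused whole. The fingers move at their own pace and stop on an object; the grip force is fixed at half the most. Time passes only in rows, so rows that repeat a pose let the fingers close, or fill a call up. It gives the time, the measured TCP pose, the force, the opening and the grip force at its end, in the units of the state.
- monitor.read_state(): the state, without advancing time (a new reading comes with each control period).
- cams.read_camera(name): name is "side" or "top"; returns the picture (384x512x3 uint8, red, green, blue); there is no depth.
- cams.calibration(name): a dict with "camera_matrix" (3x3 intrinsics, pixels), "k1" (the pictures are not rectified: a ray, as slopes to the right and down, at radius r is drawn at 1 + k1 r^2 times it, then the intrinsics apply), "xyz" and "rotation" of the camera in the world. Camera axes: x right, y down, z forward; pixel columns grow to the right and rows downward; lengths in mm; the calibration is good to about 2 mm. A picture is of the moment at which its call begins. calibration takes no time and is no camera call.
- workorder.job_done(): hands the job in; it is judged then, once.
The state is a dict: "time_s": time; "joint_positions": joint angles; "qvel": joint speeds; "joint_torque": joint torques, N m; "eef_pos": TCP position; "ee_rot": TCP orientation; "contact_force": force on the tool from outside, world axes, zero at the start; "torque": the same for the moment, N m; "opening": opening from 0.0 (shut) to 1.0 (fully open); "grip_force": force on a finger pad.
Only numpy, scipy, OpenCV 4.12 (cv2) and the standard library are available. Lean on these libraries where they do the work, as an engineer would, in place of code of your own. Each camera call takes 0.05 s, during which the arm holds its last target. There are 200 camera calls.

### The job

Turn the skewed aluminium plate on the jig by pushing its free corner while its opposite, slotted corner bears on the brass peg, until its long edge meets the sprung tip of the red stop and bottoms it; press it there with about 8 N for half a second, never pushing the plate with more than 15 N, and leave it touching the tip. Then swing the yellow keeper fully over the plate by its red knob and let go. Keep the plate flat on the board, and leave the loose coupling, elbow, can and spanner alone.

Things in the scene. Friction and masses are not known exactly. Their poses are not given: they have to be found in the camera images.
- jig: Fixed blue-painted board, 18 mm thick, spanning x -80..170 and y -85..200 mm of its own frame; origin on the table under the peg's axis, z up. When the plate lies square its axes are parallel to the jig's and it spans x -16..84, y -10..120 mm of the jig frame; its final angle is within 0.15 rad of square, either way, as the stop's screw is set.
- peg: Fixed upright brass peg, 12 mm diameter, 22 mm high above the board, on the jig's z axis; origin at its foot on the board's top.
- stop: Fixed red bracket 34 x 50 x 18 mm on the board, origin at its foot, at x -45, y 98 mm of the jig. A screw along the jig's x carries a yellow tip, 7 mm above the board. The screw's setting is not measured: with the tip pushed in the plate's edge stops anywhere from x -26 to x -6 mm of the jig. The tip's spring is light (0.6 N, 5 mm travel), then it is solid: find it by force.
- plate: Loose aluminium plate 100 (x) x 130 (y) x 10 mm, about 0.35 kg, flat on the board; spans x -16..84, y -10..120 mm of its frame. Open slots 15 wide, 16 mm deep in its 100 mm edges near each corner; the one at corner (-16,-10) holds the peg. Origin: underside, where the peg's axis lies when touching that slot's closed end. Starts 0.35 to 0.75 rad clockwise from square, peg up to 2 mm loose.
- plate_edge (a point): Point on the plate's -x edge, half-way up (5 mm above its underside), at (-16, 98) mm of the plate's frame: it meets the stop's tip. Axes as the plate's.
- plate_corner (a point): The plate's free corner, opposite the slotted one: at (84,120) mm of its frame, half-way up. Pushing the plate's +x edge near here (for instance 17 mm from the corner) towards its -x turns it counterclockwise about the peg; sliding takes 1 to 5 N. Too wide to be gripped.
- keeper (a joint): Angle of the yellow keeper, upright hinge at x 34, y 160 mm of the jig. 0: points to the jig's -x (open); grows counterclockwise from above; 1.57: points to the jig's -y, over the plate (closed); end stop 1.6. Starts at 0 to 0.35; stays where left, turns with about 1.5 N at the knob. Arm 18 mm wide, 7 thick, underside 31.5 mm above the table (3.5 above the plate).
- keeper_knob (a point): Centre of the keeper's red upright knob, a cylinder 16 mm diameter standing 38 mm high on the arm (from 38.5 to 76.5 mm above the table; this point is 57.5 mm above it), 60 mm from the hinge axis, to be pinched from above or pushed.
- coupling: Loose black pipe coupling standing on the board, 48 mm diameter, 38 mm high; origin under its centre. Bystander.
- elbow: Loose black pipe elbow lying on the table, arms 67 mm along its own x and y from the origin at its bend (underside), 54 mm high. Bystander.
- cement: Can with a red label standing on the table, 64 mm diameter, 85 mm high; origin under its centre. Bystander.
- spanner: Steel spanner lying on the table, 200 mm long; origin under its middle. Bystander.
Not all that is in view belongs to the job. Of the things shaped like the plate, the aluminium one is meant.

How it is judged (in metres and radians):
On the way, in this order (a step that is already met when the one before it is completed fails the run):
1. the plate is turned most of the way (within 0.3 rad of square) with its slotted corner bearing on the peg (angle between the x axis of plate and the x axis of jig, either way round below 0.3 rad and contact force between plate and peg above 0.3 N).
2. the plate is pressed against the stop's bottomed tip with at least 5 N for 0.3 s, while the keeper is still open (angle between the x axis of plate and the x axis of jig, either way round below 0.16 rad and horizontal distance between plate and peg below 0.004 m and contact force between plate and stop above 5 N and value of joint keeper below 0.6 rad), for 0.3 s.
At the end, for the whole second after the job is handed in: The plate lies flat on the board, at rest, touching the stop's tip (so within 0.16 rad of square), its slot within 4 mm of its seated place on the peg; the keeper stands past 1.38 rad over the plate, at rest, and the robot touches nothing (contact force between the fingers and anything else below 0.2 N and angle between the x axis of plate and the x axis of jig, either way round below 0.16 rad and horizontal distance between plate and peg below 0.004 m and contact force between plate and stop above 0.03 N and value of joint keeper above 1.38 rad and velocity of joint keeper below 0.05 rad/s and linear speed of plate below 0.01 m/s and angle between plate's own z axis and vertical below 0.03 rad and z of plate in the frame of jig below 0.021 m).
It fails at once if the plate is pushed by the robot with more than 15 N (contact force between any of the fingers, the arm and plate above 15 N).
It fails at once if the plate is lifted or tipped (angle between plate's own z axis and vertical above 0.12 rad or z of plate in the frame of jig above 0.028 m).
It fails at once if a bystander (coupling, elbow, can or spanner) is moved more than 20 mm or tipped (distance of any of coupling, elbow, cement, spanner from where it was at the start of the episode above 0.02 m or angle between any of coupling, elbow, cement, spanner's own z axis and vertical above 0.3 rad).
It also fails if it takes over 58 s, if anything falls off the work surface, if the arm or the gripper's body presses on something with over 40 N, if the wrist force passes 120 N, or if a joint passes its speed limit or range.

## Working session

There is one attempt and no reset: what is moved stays moved. The work goes in short steps, Python scripts to look and compute and a tool call to move; the robot and the scene stay as the last step left them, time stands still between calls to the robot, and variables do not carry over. Pictures are saved under pics/ and viewed, at most 10 in all, crops included, and the job is handed in when it is done.

Besides the shell and the picture viewer there is one more tool, called after "Call:" as name(argument=value, ...), one argument or row to a line, values as JSON. play_rows: Moves the arm, as the interface text tells. Its arguments: {"type":"object","properties":{"increments":{"type":"array"}},"required":["increments"]}

```bash
ls; mkdir -p pics
python3 - <<'E'
from rig import monitor,cams
import cv2
for n in("top","side"):
    cv2.imwrite(f"pics/{n}0.png",cams.read_camera(n)[:,:,::-1]); c=cams.calibration(n); print(n,c)
s=monitor.read_state(); print(s)
E
```

```text
pics
top {'camera_matrix': array([[417.53232208,   0.        , 262.61731686],
       [  0.        , 417.53232208, 191.01107027],
       [  0.        ,   0.        ,   1.        ]]), 'k1': -0.045508568219405916, 'xyz': array([ 4.17796067e+02, -7.78723818e-01,  1.33904396e+03]), 'rotation': array([[-0.01161464, -0.99780846,  0.06514124],
       [-0.99979013,  0.01268778,  0.01608464],
       [-0.01687589, -0.06494075, -0.99774641]])}
side {'camera_matrix': array([[475.06823634,   0.        , 257.0654418 ],
       [  0.        , 475.06823634, 188.70061873],
       [  0.        ,   0.        ,   1.        ]]), 'k1': 0.024071274682285076, 'xyz': array([ 444.87795117,  972.31568536, 1184.39482371]), 'rotation': array([[-0.99706977, -0.0597449 ,  0.0477746 ],
       [-0.07645629,  0.75780291, -0.64798857],
       [ 0.00251028, -0.64974248, -0.76015025]])}
{'time_s': 0.1, 'joint_positions': array([-1.31229693e+00,  2.63465055e-01, -4.88526165e-02,  1.25940246e+00,
        1.44598219e-05,  1.41550049e+00]), 'qvel': array([ 3.61936920e-04,  1.28985399e-03,  3.28110756e-03, -3.22321855e-04,
       -4.76907937e-04,  4.65620420e-05]), 'joint_torque': array([ 4.13957925e-03, -6.38578534e+01,  3.85066545e+01,  1.00104904e-02,
       -1.40891880e-04,  1.80615774e-05]), 'eef_pos': array([ 211.038791  , -480.47189294,  247.88603592]), 'ee_rot': array([[ 9.15601426e-01,  4.02087030e-01, -2.22173603e-04],
       [ 4.02087060e-01, -9.15601000e-01,  8.96810038e-04],
       [ 1.57173311e-04, -9.10453681e-04, -9.99999573e-01]]), 'contact_force': array([ 0.12080641, -0.18162041,  0.43565037]), 'torque': array([-0.00153011, -0.04408073, -0.01997591]), 'grip_force': 0.0, 'opening': 1.0001954656348246}
```

View pics/top0.png

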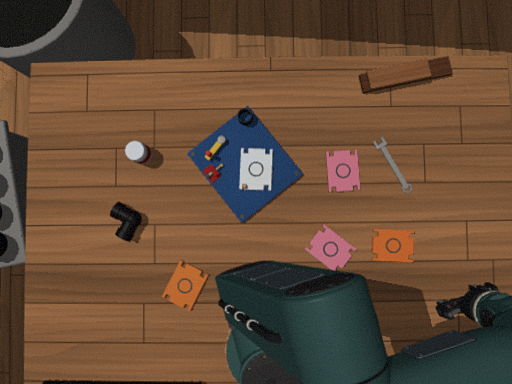

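View pics/side0.png

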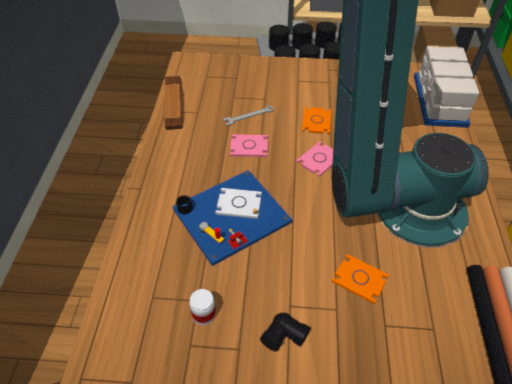

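The top view shows the blue jig with corners at about (248,107), (302,173), (243,221), (188,155). The plate is at (256,170), the stop at (212,173), the keeper at (215,148) and the coupling at (247,117). I'll enlarge both views.

```bash
cat > h.py <<'E'
import numpy as np,cv2
from rig import cams,monitor
def ray(n,u,v):
    c=cams.calibration(n);K=c["camera_matrix"]
    p=cv2.undistortPoints(np.array([[[u,v]]],float),K,np.array([c["k1"],0,0,0.]))[0,0] 
    return c["xyz"],c["rotation"]@np.array([p[0],p[1],1])
def at(n,u,v,z):
    o,d=ray(n,u,v); return (o+d*(z-o[2])/d[2])
def px(n,P):
    c=cams.calibration(n);R=c["rotation"]
    return cv2.projectPoints((R.T@(np.atleast_2d(P)-c["xyz"]).T).T.reshape(-1,1,3),np.zeros(3),np.zeros(3),c["camera_matrix"],np.array([c["k1"],0,0,0.]))[0][:,0]
E
python3 - <<'E'
import cv2,numpy as np
a=cv2.imread("pics/top0.png")[100:228,180:308]; b=cv2.imread("pics/side0.png")[165:265,165:298]
a=cv2.resize(a,None,fx=4.6,fy=4.6,interpolation=cv2.INTER_CUBIC); b=cv2.resize(b,None,fx=6,fy=6,interpolation=cv2.INTER_CUBIC)
cv2.imwrite("pics/ta.png",a);cv2.imwrite("pics/sa.png",b)
E
```

```text
(no output)
```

View pics/ta.png

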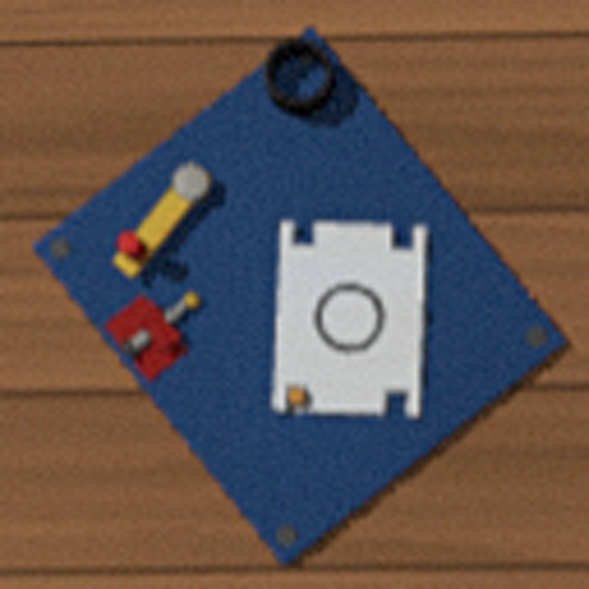

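View pics/sa.png

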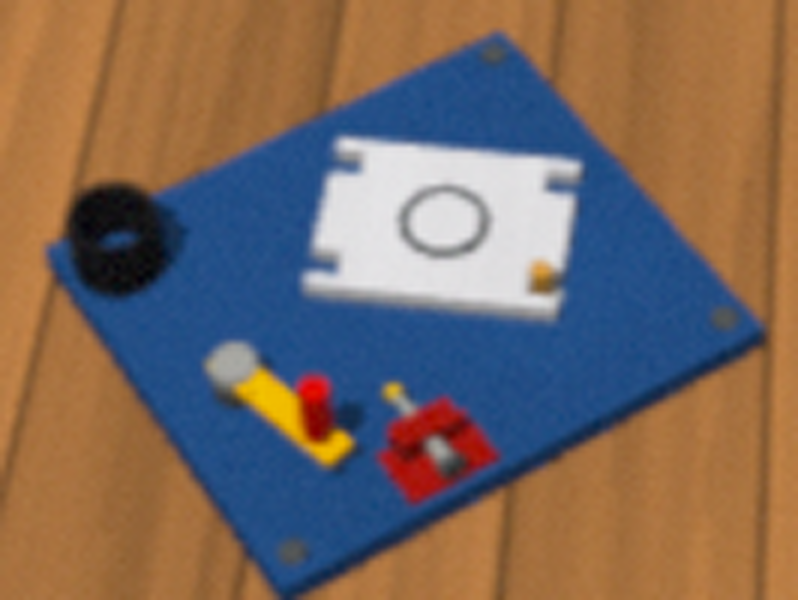

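Top crop (x4.6): board corners are bottom (288,565), right (568,343), top (313,28) and left (35,247). The peg is at (297,397) and the plate's -x edge runs from (275,410) to (283,222). Its +x edge runs from (420,415) to (427,228). The knob is at (131,243). I'll fit the poses from both cameras.

```bash
cat > fit.py <<'E'
from h import *
from scipy.optimize import least_squares
T=lambda x,y:("top",180+(x+.5)/4.6-.5,100+(y+.5)/4.6-.5)
S=lambda x,y:("side",165+(x+.5)/6-.5,165+(y+.5)/6-.5)
def fit(pts,x0):
    def r(q):
        c,s=np.cos(q[2]),np.sin(q[2]); o=[]
        for (n,u,v),(X,Y,Z) in pts:
            o+=list((px(n,[q[0]+c*X-s*Y,q[1]+s*X+c*Y,Z])[0]-[u,v]))
        return np.array(o)
    q=least_squares(r,x0,loss="soft_l1"); print(q.x,np.round(r(q.x),1)); return q.x
E
python3 - <<'E'
from fit import *
B=[(-80,-85,18),(170,-85,18),(170,200,18),(-80,200,18)]
pk=at(*T(297,397),35); print("peg top",pk)
pts=list(zip([T(288,565),T(568,343),T(313,28),T(35,247),S(765,330),S(500,33),S(48,248),S(283,590)],B+B))
pts=[(p,b) for p,b in zip([x for x,_ in pts],[B[0],B[1],B[2],B[3],B[0],B[1],B[2],B[3]])]
j=fit(pts,[pk[0],pk[1],-.7])
for q in [fit([p for p in pts if p[0][0]==n],j) for n in("top","side")]: pass
P=[(-16,-10,28),(84,-10,28),(84,120,28),(-16,120,28)]
pl=fit(list(zip([T(275,410),T(420,416),T(427,228),T(283,222)],P))+list(zip([S(557,305),S(582,162),S(338,138),S(304,280)],P)),j)
print("rel",pl-j)
c,s=np.cos(j[2]),np.sin(j[2]);R=np.array([[c,-s],[s,c]])
for nm,a,z in[("knob",T(131,240),76.5),("knobS",S(314,383),76.5),("hinge",T(192,181),40),("tip",T(194,300),25),("tipS",S(393,392),25),("coup",T(301,72),56),("pegS",S(542,266),40),("pegT",T(297,394),40)]:
    w=at(*a,z)[:2]; print(nm,w,R.T@(w-j[:2]))
E
```

```text
peg top [519.68745784  77.88879808  35.        ]
[518.11720956  78.10845918  -0.90966811] [-0.9  1.1 -0.1  0.2 -0.4 -0.1 -1.   0.4  0.  -1.2  0.  -1.6 -1.1 -0.8
 -0.4 -0.4]
[519.3972182   76.14651447  -0.90932659] [-0.3  0.7  0.5 -0.2  0.2 -0.5 -0.4  0.1]
[516.66632813  81.52819571  -0.91168787] [ 0.5 -0.2  0.5 -0.8 -0.8 -0.  -0.2  0.6]Traceback (most recent call last):
  File "<stdin>", line 9, in <module>
  File "fit.py", line 11, in fit
    q=least_squares(r,x0,loss="soft_l1"); print(q.x,np.round(r(q.x),1)); return q.x
    return func(*args, **kwargs)
    result = trf(vector_fun.fun, vector_fun.jac, x0, f0, J0, lb, ub, ftol, xtol,
                 gtol, max_nfev, x_scale, loss_function, tr_solver,
                 tr_options.copy(), verbose, callback=callback_wrapped)
    return trf_no_bounds(
        fun, jac, x0, f0, J0, ftol, xtol, gtol, max_nfev, x_scale,
        loss_function, tr_solver, tr_options, verbose, callback=callback)
    J = jac(x)
    self._update_jac()
    ~~~~~~~~~~~~~~~~^^
    self.J = self.jac_wrapped(xp_copy(self.x), f0=self.f)
             ~~~~~~~~~~~~~~~~^^^
[... 462 characters left out ...]
               mf)
                             ^^^
    df = [f_eval - f0 for f_eval in f_evals]
                                    ^^^^^^^
    f = np.atleast_1d(self.fun(x, *self.args, **self.kwargs))
                      ~~~~~~~~^^^^^^^^^^^^^^^^^^^^^^^^^^^^^^
    return np.atleast_1d(self.fun(x))
                         ~~~~~~~~^^^
    return self.f(x, *self.args, **self.kwargs)
           ~~~~~~^^^^^^^^^^^^^^^^^^^^^^^^^^^^^^
  File "fit.py", line 9, in r
    o+=list((px(n,[q[0]+c*X-s*Y,q[1]+s*X+c*Y,Z])[0]-[u,v]))
             ~~^^^^^^^^^^^^^^^^^^^^^^^^^^^^^^^^^
  File "h.py", line 10, in px
    c=cams.calibration(n);R=c["rotation"]
ValueError: time passes only in moves, steps and waits
```

```bash
sed -i 's/^def ray/CAL={n:cams.calibration(n) for n in ("top","side")}\ndef ray/; s/c=cams.calibration(n)/c=CAL[n]/' h.py
cat > geo.py <<'E'
from fit import *
j=np.array([518.1,78.1,-.9097])
c,s=np.cos(j[2]),np.sin(j[2]);R=np.array([[c,-s],[s,c]])
W=lambda x,y:j[:2]+R@[x,y]
E
python3 - <<'E'
from geo import *
P=[(-16,-10,28),(84,-10,28),(84,120,28),(-16,120,28)]
pt=list(zip([T(275,410),T(420,416),T(427,228),T(283,222)],P)); ps=list(zip([S(557,305),S(582,162),S(338,138),S(304,280)],P))
for q in (pt+ps,pt,ps):
    pl=fit(q,[520,78,-1.5]); print("rel",pl-j)
for nm,a,z in[("knob",T(131,240),76.5),("knobS",S(314,383),76.5),("hinge",T(192,181),40),("tip",T(194,300),25),("tipS",S(393,392),25),("coup",T(301,72),56),("pegS",S(542,266),40),("pegT",T(297,394),40)]:
    w=at(*a,z)[:2]; print(nm,w,R.T@(w-j[:2]))
E
```

```text
[519.07135315  77.8511087   -1.62192994] [-0.3  0.5 -0.1  0.4 -0.   0.4 -0.2  0.5 -0.6  0.2 -0.7 -0.8 -0.2 -0.8
 -0.3 -0. ]
rel [ 0.97135315 -0.2488913  -0.71222994]
[520.5586061   77.40628636  -1.62291311] [-0.1  0.   0.1 -0.   0.1 -0.1 -0.1  0.1]
rel [ 2.4586061  -0.69371364 -0.71321311]
[517.53756066  79.03080696  -1.62184097] [-0.1  0.5 -0.3 -0.5  0.2 -0.5  0.1  0.3]
rel [-0.56243934  0.93080696 -0.71214097]
knob [622.62180563 185.03633081] [-20.23237262 148.1581513 ]
knobS [617.61367799 185.99951063] [-24.0675324  144.79651372]
hinge [668.71494194 148.37370393] [ 37.00653908 162.03015233]
tip [588.52908825 149.07257402] [-12.77780953  99.166982  ]
tipS [585.72309436 151.84546763] [-16.6893401   98.65466443]
coup [739.38441949  72.05322385] [140.63761605 170.95150997]
pegS [517.13456215  78.37277064] [-0.80806522 -0.59456257]
pegT [521.33988683  77.56940865] [2.40804019 2.23153227]
```

Call:
play_rows(
  increments=[
    [0.035,-0.016,0.008,-0.11,-1],
    [0.07,-0.031,0.016,-0.22,-1],
    [0.105,-0.047,0.024,-0.33,-1],
    [0.14,-0.063,0.032,-0.44,-1],
    [0.175,-0.078,0.04,-0.55,-1],
    [0.21,-0.094,0.048,-0.66,-1],
    [0.245,-0.11,0.056,-0.77,-1],
    [0.28,-0.125,0.064,-0.88,-1],
    [0.315,-0.141,0.072,-0.99,-1],
    [0.35,-0.156,0.08,-1.1,-1],
  ],
)

```text
time_s: 0.93
eef_pos: [469.6, -195.3, 167.8]
ee_rot: [[0.052, 0.999, -0.0], [0.999, -0.052, 0.0], [0.0, -0.0, -1.0]]
contact_force: [0.1, -1.2, 0.6]
opening: 0.003
grip_force: 0.0
```

```bash
cat > go.py <<'E'
import sys,numpy as np
from rig import monitor
s=monitor.read_state();p=s["eef_pos"];Rt=s["ee_rot"]
print("t",round(s["time_s"],2),"p",p.round(1),"yaw",np.arctan2(Rt[1,0],Rt[0,0]).round(3),"F",s["contact_force"].round(2),"Ftool",(Rt.T@s["contact_force"]).round(2),"op",round(s["opening"],2))
if len(sys.argv)>3: print("tool shift mm",(Rt.T@(np.array(sys.argv[1:4],float)-p)).round(1))
E
python3 go.py 613 -37 90
```

```text
t 0.93 p [ 469.6 -195.3  167.8] yaw 1.519 F [ 0.1  -1.18  0.56] Ftool [-1.17  0.16 -0.56] op 0.0
tool shift mm [165.4 135.   77.8]
```

Call:
play_rows(
  increments=[
    [0.024,0.019,0.011,0,-1],
    [0.048,0.038,0.022,0,-1],
    [0.072,0.058,0.033,0,-1],
    [0.096,0.077,0.044,0,-1],
    [0.12,0.097,0.055,0,-1],
    [0.144,0.116,0.066,0,-1],
    [0.165,0.135,0.078,0,-1],
    [0.165,0.135,0.098,0,-1],
    [0.165,0.135,0.118,0,-1],
    [0.165,0.135,0.128,0,-1],
  ],
)

```text
time_s: 1.77
eef_pos: [612.1, -39.4, 37.8]
ee_rot: [[0.056, 0.998, -0.003], [0.998, -0.056, 0.001], [0.0, -0.003, -1.0]]
contact_force: [-0.3, -0.1, -1.1]
opening: -0.001
grip_force: 0.0
```

```bash
python3 go.py 613 -37 38
python3 - <<'E'
from h import *
a=cams.read_camera("side")[130:250,165:325,::-1]
cv2.imwrite("pics/s1.png",cv2.resize(a,None,fx=5,fy=5,interpolation=cv2.INTER_CUBIC))
E
```

```text
t 1.77 p [612.1 -39.4  37.8] yaw 1.515 F [-0.3  -0.07 -1.09] Ftool [-0.08 -0.29  1.09] op -0.0
tool shift mm [ 2.4  0.8 -0.2]
```

View pics/s1.png

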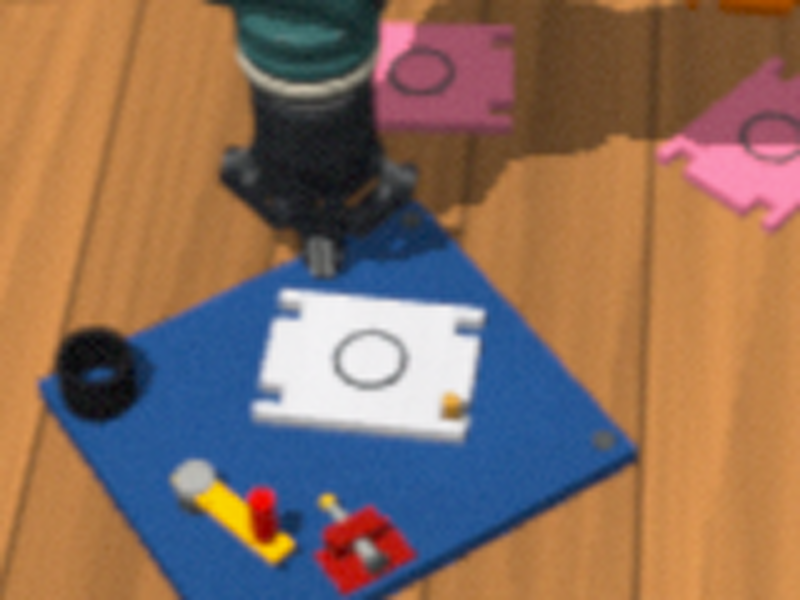

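The fingers are shut at about (322,255), just off the plate's +x edge and roughly 25 mm from the free corner (283,292). The coupling, keeper and stop are clear. I'll advance to contact.

Call:
play_rows(
  increments=[
    [0.003,0,0,0,-1],
    [0.005,0,0,0,-1],
    [0.007,0,0,0,-1],
    [0.009,0,0,0,-1],
    [0.011,0,0,0,-1],
    [0.013,0,0,0,-1],
    [0.014,0,0,0,-1],
    [0.015,0,0,0,-1],
    [0.016,0,0,0,-1],
    [0.017,0,0,0,-1],
  ],
)

```text
time_s: 2.65
eef_pos: [614.0, -23.0, 40.3]
ee_rot: [[0.057, 0.998, 0.0], [0.998, -0.057, -0.0], [-0.0, 0.0, -1.0]]
contact_force: [-0.6, -0.3, 0.2]
opening: 0.002
grip_force: 0.0
```

```bash
python3 go.py
```

```text
t 2.65 p [614.  -23.   40.3] yaw 1.514 F [-0.59 -0.3   0.24] Ftool [-0.34 -0.58 -0.24] op 0.0
```

Call:
play_rows(
  increments=[
    [0.001,0,0.0005,0,-1],
    [0.002,0,0.001,0,-1],
    [0.003,0,0.0015,0,-1],
    [0.004,0,0.0015,0,-1],
    [0.005,0,0.0015,0,-1],
    [0.006,0,0.0015,0,-1],
    [0.007,0,0.0015,0,-1],
    [0.008,0,0.0015,0,-1],
    [0.008,0,0.0015,0,-1],
    [0.008,0,0.0015,0,-1],
  ],
)

```text
time_s: 3.48
eef_pos: [614.3, -14.9, 38.7]
ee_rot: [[0.057, 0.998, -0.0], [0.998, -0.057, 0.0], [0.0, -0.0, -1.0]]
contact_force: [1.6, -0.7, -0.3]
opening: 0.003
grip_force: 0.9
```

```bash
python3 go.py
```

```text
t 3.48 p [614.3 -14.9  38.7] yaw 1.514 F [ 1.56 -0.68 -0.35] Ftool [-0.59  1.59  0.35] op 0.0
```

```bash
cat > path.py <<'E'
import sys,numpy as np
from rig import monitor
J=np.array([518.8,77.9]);jt=-.910
d=float(sys.argv[1]); s=monitor.read_state();p=s["eef_pos"][:2];Rt=s["ee_rot"];yaw=np.arctan2(Rt[1,0],Rt[0,0])
rot=lambda a:np.array([[np.cos(a),-np.sin(a)],[np.sin(a),np.cos(a)]])
ths=np.arange(-.9,.3,.002); q=np.array([rot(t+jt).T@(p-J) for t in ths])
i=np.argmin(abs(q[:,0]-84-d)); t0=ths[i]; y0=q[i,1]
print("theta now",t0.round(3),"contact y",y0.round(1),"yaw err",(yaw-(t0+jt+np.pi)).round(3))
y1=float(sys.argv[2]); t1=0.04
for k in np.arange(1,11):
    t=t0+.05*k; y=y0+(y1-y0)*min(1,(t-t0)/(t1-t0)) if t0<t1 else y0
    w=J+rot(t+jt)@[84+d,y]
    sh=Rt.T@np.r_[w-p,0]; print(t.round(3),sh[:2].round(1),"turn",-(t+jt+np.pi-yaw).round(3))
E
python3 path.py 10 96
```

```text
theta now -0.648 contact y 94.3 yaw err -0.07
-0.598 [5.2 4.4] turn -0.12
-0.548 [10.6  8.4] turn -0.17
-0.498 [16.1 12.3] turn -0.22
-0.448 [21.9 15.8] turn -0.27
-0.398 [27.8 19. ] turn -0.32
-0.348 [33.9 22. ] turn -0.37
-0.298 [40.2 24.6] turn -0.42
-0.248 [46.5 26.9] turn -0.47
-0.198 [53.  28.9] turn -0.52
-0.148 [59.6 30.6] turn -0.57
```

Call:
play_rows(
  increments=[
    [-0.002,0,0,0,-1],
    [-0.004,0,0,0,-1],
    [-0.004,0.003,0,-0.03,-1],
    [-0.004,0.006,0,-0.06,-1],
    [-0.004,0.009,0,-0.06,-1],
    [-0.004,0.012,0,-0.06,-1],
    [-0.004,0.014,0,-0.06,-1],
    [-0.003,0.014,0,-0.06,-1],
    [-0.001,0.014,0,-0.06,-1],
    [0.001,0.014,0,-0.06,-1],
  ],
)

```text
time_s: 4.32
eef_pos: [628.3, -14.7, 38.7]
ee_rot: [[-0.003, 1.0, -0.0], [1.0, 0.003, 0.0], [0.0, -0.0, -1.0]]
contact_force: [0.3, 0.5, -0.0]
opening: -0.0
grip_force: 0.0
```

```bash
python3 go.py; python3 path.py 10 93
```

```text
t 4.32 p [628.3 -14.7  38.7] yaw 1.573 F [ 0.33  0.48 -0.  ] Ftool [0.48 0.34 0.  ] op -0.0
theta now -0.648 contact y 108.3 yaw err -0.01
-0.598 [5.5 3.4] turn -0.06
-0.548 [11.1  6.5] turn -0.11
-0.498 [16.8  9.4] turn -0.16
-0.448 [22.6 11.9] turn -0.21
-0.398 [28.5 14.2] turn -0.26
-0.348 [34.4 16.2] turn -0.31
-0.298 [40.4 17.9] turn -0.36
-0.248 [46.3 19.4] turn -0.41
-0.198 [52.3 20.6] turn -0.46
-0.148 [58.3 21.4] turn -0.51
```

Call:
play_rows(
  increments=[
    [0.003,0.002,0,-0.03,-1],
    [0.0055,0.0034,0,-0.06,-1],
    [0.0083,0.005,0,-0.085,-1],
    [0.011,0.0065,0,-0.11,-1],
    [0.014,0.008,0,-0.135,-1],
    [0.0168,0.0094,0,-0.16,-1],
    [0.0197,0.0107,0,-0.185,-1],
    [0.0226,0.0119,0,-0.21,-1],
    [0.0255,0.013,0,-0.235,-1],
    [0.0285,0.0142,0,-0.26,-1],
  ],
)

```text
time_s: 5.15
eef_pos: [642.7, 13.9, 38.8]
ee_rot: [[-0.262, 0.965, 0.0], [0.965, 0.262, 0.0], [-0.0, 0.0, -1.0]]
contact_force: [2.8, -1.8, 0.7]
opening: 0.002
grip_force: 1.5
```

```bash
python3 go.py; python3 path.py 10 93;python3 - <<'E'
from h import *
a=cams.read_camera("side")[130:250,165:325,::-1]
cv2.imwrite("pics/s2.png",cv2.resize(a,None,fx=5,fy=5,interpolation=cv2.INTER_CUBIC))
E
```

```text
t 5.15 p [642.7  13.9  38.8] yaw 1.836 F [ 2.78 -1.75  0.69] Ftool [-2.42  2.22 -0.69] op 0.0
theta now -0.398 contact y 103.0 yaw err 0.003
-0.348 [5.2 3.4] turn -0.047
-0.298 [10.5  6.6] turn -0.097
-0.248 [15.9  9.5] turn -0.147
-0.198 [21.4 12.2] turn -0.197
-0.148 [27.  14.6] turn -0.247
-0.098 [32.6 16.7] turn -0.297
-0.048 [38.2 18.6] turn -0.347
0.002 [43.9 20.1] turn -0.397
0.052 [49.7 21.7] turn -0.447
0.102 [56.  23.8] turn -0.497
```

View pics/s2.png

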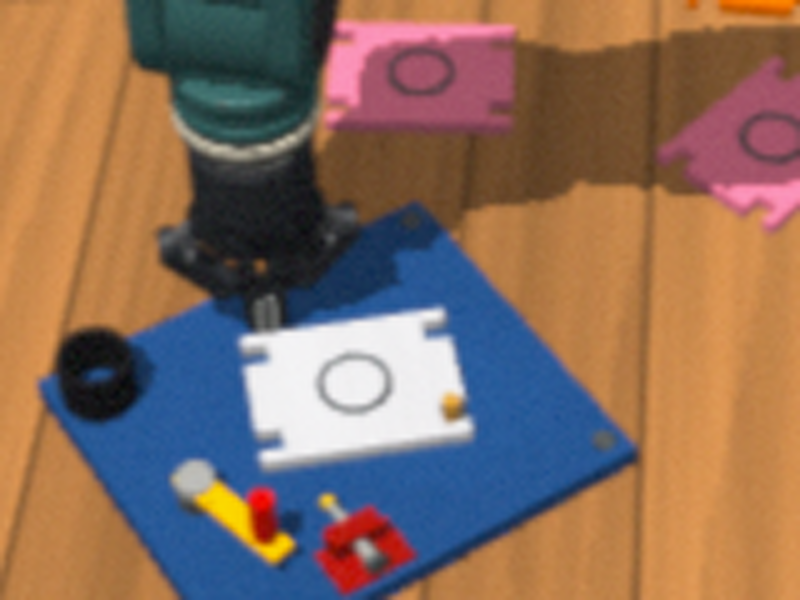

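The plate turns about the peg (450,405). Force is 2.4 N normal plus 2.2 N toward the peg, so I'll carry on.

Call:
play_rows(
  increments=[
    [0.0026,0.0017,0,-0.023,-1],
    [0.0052,0.0034,0,-0.047,-1],
    [0.0078,0.005,0,-0.072,-1],
    [0.0105,0.0066,0,-0.097,-1],
    [0.0132,0.0081,0,-0.122,-1],
    [0.0159,0.0095,0,-0.147,-1],
    [0.0186,0.0109,0,-0.172,-1],
    [0.0214,0.0122,0,-0.197,-1],
    [0.0242,0.0134,0,-0.222,-1],
    [0.027,0.0145,0,-0.247,-1],
  ],
)

```text
time_s: 6.03
eef_pos: [649.6, 43.8, 38.8]
ee_rot: [[-0.49, 0.871, 0.0], [0.871, 0.49, 0.0], [0.0, 0.0, -1.0]]
contact_force: [2.6, -1.7, -0.1]
opening: 0.004
grip_force: 1.5
```

```bash
python3 go.py; python3 path.py 10 93
```

```text
t 6.03 p [649.6  43.8  38.8] yaw 2.083 F [ 2.63 -1.74 -0.06] Ftool [-2.8   1.44  0.06] op 0.0
theta now -0.148 contact y 97.3 yaw err -0.0
-0.098 [4.8 3.4] turn -0.05
-0.048 [9.9 6.6] turn -0.1
0.002 [15.   9.6] turn -0.15
0.052 [20.3 12.5] turn -0.2
0.102 [25.8 16.1] turn -0.25
0.152 [31.6 19.3] turn -0.3
0.202 [37.5 22.3] turn -0.35
0.252 [43.5 25. ] turn -0.4
0.302 [49.7 27.3] turn -0.45
0.352 [56.  29.4] turn -0.5
```

Call:
play_rows(
  increments=[
    [0.0012,0.0008,0,-0.013,-1],
    [0.0024,0.0017,0,-0.025,-1],
    [0.0036,0.0025,0,-0.037,-1],
    [0.0048,0.0033,0,-0.05,-1],
    [0.006,0.004,0,-0.062,-1],
    [0.0072,0.0048,0,-0.075,-1],
    [0.0083,0.0055,0,-0.087,-1],
    [0.0095,0.0062,0,-0.1,-1],
    [0.0095,0.0062,0,-0.1,-1],
    [0.0095,0.0062,0,-0.1,-1],
  ],
)

```text
time_s: 6.87
eef_pos: [650.3, 54.9, 38.8]
ee_rot: [[-0.573, 0.82, -0.0], [0.82, 0.573, 0.0], [0.0, -0.0, -1.0]]
contact_force: [3.5, -0.6, 0.1]
opening: -0.0
grip_force: 1.4
```

```bash
python3 go.py; python3 path.py 10 92
```

```text
t 6.87 p [650.3  54.9  38.8] yaw 2.181 F [ 3.48 -0.65  0.06] Ftool [-2.52  2.48 -0.07] op -0.0
theta now -0.052 contact y 94.7 yaw err 0.001
-0.002 [4.8 3.1] turn -0.049
0.048 [9.7 6.2] turn -0.099
0.098 [14.8 10.3] turn -0.149
0.148 [20.2 14.2] turn -0.199
0.198 [25.7 17.7] turn -0.249
0.248 [31.4 21. ] turn -0.299
0.298 [37.3 24. ] turn -0.349
0.348 [43.3 26.7] turn -0.399
0.398 [49.4 29.1] turn -0.449
0.448 [55.6 31.2] turn -0.499
```

Call:
play_rows(
  increments=[
    [0.0005,0.0003,0,-0.005,-1],
    [0.001,0.0006,0,-0.01,-1],
    [0.0015,0.0009,0,-0.015,-1],
    [0.002,0.0012,0,-0.02,-1],
    [0.0025,0.0015,0,-0.025,-1],
    [0.003,0.0018,0,-0.03,-1],
    [0.0035,0.0021,0,-0.035,-1],
    [0.004,0.0025,0,-0.04,-1],
    [0.0045,0.0028,0,-0.045,-1],
    [0.0045,0.0028,0,-0.045,-1],
  ],
)

```text
time_s: 7.7
eef_pos: [650.7, 59.5, 39.0]
ee_rot: [[-0.609, 0.793, 0.001], [0.793, 0.609, -0.001], [-0.002, 0.0, -1.0]]
contact_force: [6.0, -5.4, -1.2]
opening: 0.002
grip_force: 4.5
```

```bash
python3 go.py
python3 - <<'E'
from h import *
a=cams.read_camera("side")[130:250,165:325,::-1]
cv2.imwrite("pics/s3.png",cv2.resize(a,None,fx=5,fy=5,interpolation=cv2.INTER_CUBIC))
E
```

```text
t 7.7 p [650.7  59.5  39. ] yaw 2.226 F [ 5.98 -5.41 -1.18] Ftool [-7.94  1.45  1.2 ] op 0.0
```

View pics/s3.png

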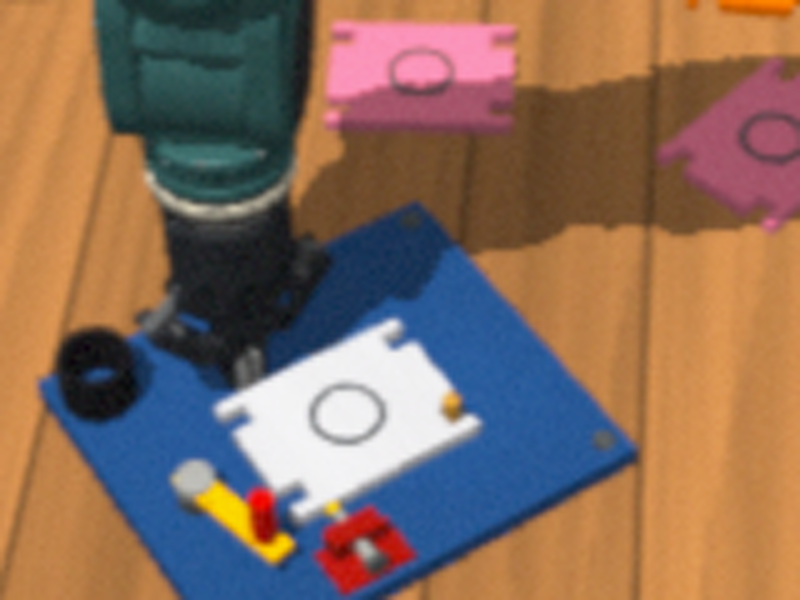

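The plate's edge meets the yellow tip (330,508), with 8 N at the finger. About 2.5 N of that is friction, so I'll press slightly more and hold.

Call:
play_rows(
  increments=[
    [0.0001,0,0,0,-1],
    [0.0002,0,0,0,-1],
    [0.0003,0,0,0,-1],
    [0.0003,0,0,0,-1],
    [0.0003,0,0,0,-1],
    [0.0003,0,0,0,-1],
    [0.0003,0,0,0,-1],
    [0.0003,0,0,0,-1],
    [0.0003,0,0,0,-1],
    [0.0003,0,0,0,-1],
  ],
)

```text
time_s: 8.58
eef_pos: [650.7, 59.5, 39.0]
ee_rot: [[-0.609, 0.793, 0.002], [0.793, 0.609, -0.001], [-0.002, 0.0, -1.0]]
contact_force: [7.7, -6.4, -1.3]
opening: 0.001
grip_force: 4.9
```

```bash
python3 go.py
```

```text
t 8.58 p [650.7  59.5  39. ] yaw 2.225 F [ 7.72 -6.44 -1.31] Ftool [-9.81  2.2   1.33] op 0.0
```

Call:
play_rows(
  increments=[
    [0.0001,0.0001,0,0,-1],
    [0.0002,0.0002,0,0,-1],
    [0.0002,0.0002,0,0,-1],
    [0.0002,0.0002,0,0,-1],
    [0.0002,0.0002,0,0,-1],
    [0.0002,0.0002,0,0,-1],
    [0.0002,0.0002,0,0,-1],
    [0.0002,0.0002,0,0,-1],
    [0.0002,0.0002,0,0,-1],
    [0.0002,0.0002,0,0,-1],
  ],
)

```text
time_s: 9.42
eef_pos: [650.7, 59.7, 39.0]
ee_rot: [[-0.609, 0.793, 0.001], [0.793, 0.609, -0.002], [-0.002, 0.0, -1.0]]
contact_force: [7.0, -6.8, -2.2]
opening: -0.001
grip_force: 5.1
```

```bash
python3 go.py
```

```text
t 9.42 p [650.7  59.7  39. ] yaw 2.225 F [ 7.03 -6.79 -2.19] Ftool [-9.66  1.44  2.21] op -0.0
```

Call:
play_rows(
  increments=[
    [0.0001,0,0,0,-1],
    [0.0002,0.0001,0,0,-1],
    [0.0002,0.0001,0,0,-1],
    [0.0002,0.0001,0,0,-1],
    [0.0002,0.0001,0,0,-1],
    [0.0002,0.0001,0,0,-1],
    [0.0002,0.0001,0,0,-1],
    [0.0002,0.0001,0,0,-1],
    [0.0002,0.0001,0,0,-1],
    [0.0002,0.0001,0,0,-1],
  ],
)

```text
time_s: 10.25
eef_pos: [650.8, 59.9, 39.0]
ee_rot: [[-0.609, 0.793, 0.002], [0.793, 0.609, -0.002], [-0.002, 0.0, -1.0]]
contact_force: [8.0, -8.0, -1.8]
opening: -0.0
grip_force: 5.4
```

```bash
python3 go.py
```

```text
t 10.25 p [650.8  59.9  39. ] yaw 2.225 F [ 7.96 -8.   -1.78] Ftool [-11.19   1.44   1.81] op -0.0
```

Call:
play_rows(
  increments=[
    [-0.001,0,0,0,-1],
    [-0.002,0,0,0,-1],
    [-0.003,0,0,0,-1],
    [-0.005,0,0,0,-1],
    [-0.009,0,0,0,-1],
    [-0.015,0,0,0,-1],
    [-0.022,0,-0.01,0,-1],
    [-0.03,0,-0.04,0,-1],
    [-0.03,0,-0.075,0,-1],
    [-0.03,0,-0.1,0,-1],
  ],
)

```text
time_s: 11.08
eef_pos: [668.7, 36.3, 141.1]
ee_rot: [[-0.609, 0.793, 0.001], [0.793, 0.609, 0.0], [-0.001, 0.001, -1.0]]
contact_force: [0.2, -0.0, 0.3]
opening: 0.001
grip_force: 0.0
```

```bash
python3 go.py 619.5 186 120
python3 - <<'E'
from h import *
a=cams.read_camera("side")[130:250,165:325,::-1]
cv2.imwrite("pics/s4.png",cv2.resize(a,None,fx=5,fy=5,interpolation=cv2.INTER_CUBIC))
E
```

```text
t 11.08 p [668.7  36.3 141.1] yaw 2.225 F [ 0.21 -0.04  0.33] Ftool [-0.16  0.14 -0.33] op 0.0
tool shift mm [148.7  52.1  21. ]
```

View pics/s4.png

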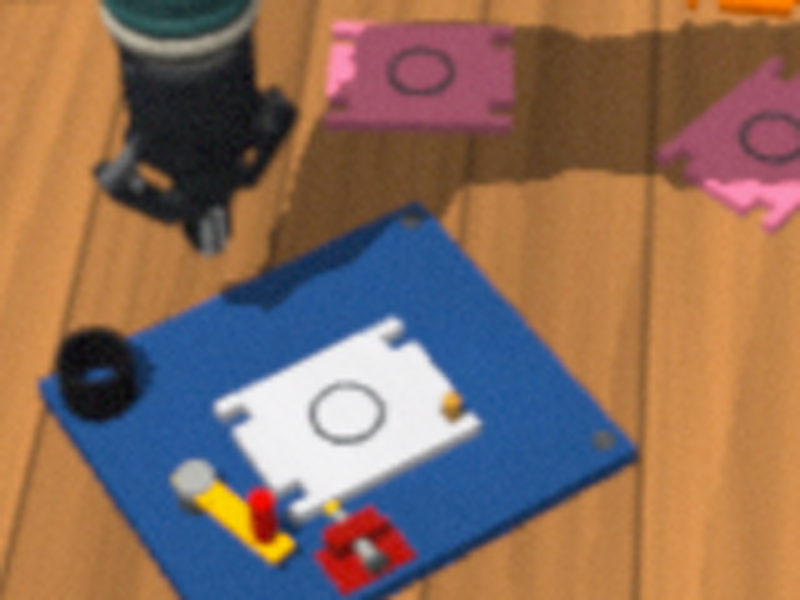

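The plate rests against the tip (330,508) and the peg (450,405). Next is the keeper: I'll hover over the knob (262,500) with a part-open jaw.

Call:
play_rows(
  increments=[
    [0.02,0.007,0,-0.04,-0.1],
    [0.04,0.014,0,-0.08,-0.1],
    [0.06,0.021,0,-0.12,-0.1],
    [0.08,0.028,0,-0.16,-0.1],
    [0.1,0.035,0,-0.2,-0.1],
    [0.12,0.042,0,-0.24,-0.1],
    [0.14,0.049,0.005,-0.24,-0.1],
    [0.149,0.052,0.01,-0.24,-0.1],
    [0.149,0.052,0.02,-0.24,-0.1],
    [0.149,0.052,0.02,-0.24,-0.1],
  ],
)

```text
time_s: 11.97
eef_pos: [617.9, 186.4, 116.6]
ee_rot: [[-0.78, 0.625, -0.003], [0.625, 0.78, -0.001], [0.002, -0.002, -1.0]]
contact_force: [-0.3, 0.2, -0.5]
opening: 0.451
grip_force: 0.0
```

```bash
python3 go.py 619.5 186 63
```

```text
t 11.97 p [617.9 186.4 116.6] yaw 2.466 F [-0.26  0.16 -0.49] Ftool [ 0.3  -0.04  0.5 ] op 0.45
tool shift mm [-1.5  0.8 53.6]
```

Call:
play_rows(
  increments=[
    [-0.001,0.001,0.006,0,-0.1],
    [-0.001,0.001,0.012,0,-0.1],
    [-0.001,0.001,0.018,0,-0.1],
    [-0.001,0.001,0.024,0,-0.1],
    [-0.001,0.001,0.03,0,-0.1],
    [-0.001,0.001,0.036,0,-0.1],
    [-0.001,0.001,0.042,0,-0.1],
    [-0.001,0.001,0.048,0,-0.1],
    [-0.001,0.001,0.053,0,-0.1],
    [-0.001,0.001,0.053,0,-0.1],
  ],
)

```text
time_s: 12.8
eef_pos: [619.5, 186.9, 64.6]
ee_rot: [[-0.78, 0.626, -0.001], [0.626, 0.78, -0.0], [0.001, -0.001, -1.0]]
contact_force: [-0.4, 0.7, 0.4]
opening: 0.452
grip_force: 0.0
```

```bash
python3 go.py
python3 - <<'E'
from h import *
a=cams.read_camera("side")[150:250,165:295,::-1]
cv2.imwrite("pics/s5.png",cv2.resize(a,None,fx=6,fy=6,interpolation=cv2.INTER_CUBIC))
s=monitor.read_state();p=s["eef_pos"];yaw=np.arctan2(s["ee_rot"][1,0],s["ee_rot"][0,0])
H=np.array([518.8,77.9])+np.array([[.6140,.7893],[-.7893,.6140]])@[34,160]; print("hinge",H, "tcp radius",np.linalg.norm(p[:2]-H))
for a in np.arange(.4,1.65,.1):
    w=H+60*np.array([np.cos(a+2.2316),np.sin(a+2.2316)])
    print(a.round(2),(s["ee_rot"].T@np.r_[w-p[:2],0])[:2].round(1),"turn",-(a+2.2316-yaw).round(3))
E
```

```text
t 12.8 p [619.5 186.9  64.6] yaw 2.466 F [-0.41  0.69  0.36] Ftool [ 0.75  0.28 -0.36] op 0.45
hinge [665.964  149.3038] tcp radius 59.64721534473654
0.4 [ -0.5 -10.4] turn -0.166
0.5 [ -1.8 -16.2] turn -0.266
0.6 [ -3.6 -21.9] turn -0.366
0.7 [ -6.  -27.4] turn -0.466
0.8 [ -9.  -32.6] turn -0.566
0.9 [-12.5 -37.5] turn -0.666
1.0 [-16.4 -42.1] turn -0.766
1.1 [-20.8 -46.2] turn -0.866
1.2 [-25.5 -49.8] turn -0.966
1.3 [-30.6 -53. ] turn -1.066
1.4 [-36.  -55.6] turn -1.166
1.5 [-41.6 -57.7] turn -1.266
1.6 [-47.4 -59.2] turn -1.366
```

View pics/s5.png

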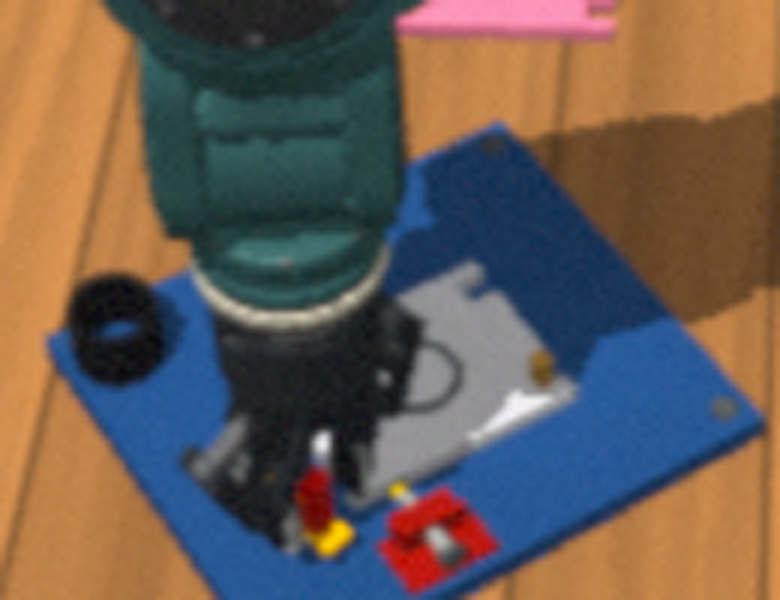

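The knob (315,495) stands between the fingers. I'll sweep along the arc.

Call:
play_rows(
  increments=[
    [-0.0001,-0.005,0,-0.08,-0.1],
    [-0.0005,-0.0104,0,-0.166,-0.1],
    [-0.0012,-0.0134,0,-0.216,-0.1],
    [-0.0018,-0.0162,0,-0.266,-0.1],
    [-0.0036,-0.0219,0,-0.366,-0.1],
    [-0.0048,-0.0247,0,-0.416,-0.1],
    [-0.006,-0.0274,0,-0.466,-0.1],
    [-0.009,-0.0326,0,-0.566,-0.1],
    [-0.0107,-0.0351,0,-0.616,-0.1],
    [-0.0125,-0.0375,0,-0.666,-0.1],
  ],
)

```text
time_s: 13.68
eef_pos: [606.2, 150.0, 66.2]
ee_rot: [[-1.0, 0.007, 0.0], [0.007, 1.0, 0.001], [-0.0, 0.001, -1.0]]
contact_force: [-0.7, 2.1, -0.0]
opening: 0.449
grip_force: 1.0
```

```bash
python3 go.py
cat > arc.py <<'E'
from h import *
s=monitor.read_state();p=s["eef_pos"];yaw=np.arctan2(s["ee_rot"][1,0],s["ee_rot"][0,0])
H=np.array([665.96,149.3]); d=p[:2]-H; print("radius",np.linalg.norm(d),"a",(np.arctan2(d[1],d[0])-2.2316)%6.2832)
for a in np.arange(1.0,1.85,.1):
    w=H+60*np.array([np.cos(a+2.2316),np.sin(a+2.2316)])
    print(a.round(2),(s["ee_rot"].T@np.r_[w-p[:2],0])[:2].round(1),"turn",-((a+2.2316-yaw)%6.2832).round(3))
E
python3 arc.py
```

```text
t 13.68 p [606.2 150.   66.2] yaw 3.135 F [-0.73  2.1  -0.01] Ftool [0.74 2.1  0.01] op 0.45
radius 59.74518127292941 a 0.8977148109191284
1.0 [-0.  -6.1] turn -0.097
1.1 [ -0.9 -12.1] turn -0.197
1.2 [ -2.4 -17.9] turn -0.297
1.3 [ -4.4 -23.5] turn -0.397
1.4 [ -7.  -28.9] turn -0.497
1.5 [-10.1 -34. ] turn -0.597
1.6 [-13.7 -38.8] turn -0.697
1.7 [-17.8 -43.2] turn -0.797
1.8 [-22.3 -47.2] turn -0.897
```

Contact of 2.1 N shows it is pushing the knob.

Call:
play_rows(
  increments=[
    [0,-0.003,0,-0.05,-0.1],
    [0,-0.0061,0,-0.097,-0.1],
    [-0.0005,-0.009,0,-0.147,-0.1],
    [-0.0009,-0.0121,0,-0.197,-0.1],
    [-0.0024,-0.0179,0,-0.297,-0.1],
    [-0.0034,-0.0207,0,-0.347,-0.1],
    [-0.0044,-0.0235,0,-0.397,-0.1],
    [-0.007,-0.0289,0,-0.497,-0.1],
    [-0.0085,-0.0315,0,-0.547,-0.1],
    [-0.0101,-0.034,0,-0.597,-0.1],
  ],
)

```text
time_s: 14.52
eef_pos: [616.0, 115.8, 66.1]
ee_rot: [[-0.831, -0.556, -0.0], [-0.556, 0.831, 0.0], [-0.0, 0.0, -1.0]]
contact_force: [-2.0, 1.0, 1.2]
opening: 0.45
grip_force: 1.0
```

```bash
python3 go.py;python3 arc.py
```

```text
t 14.52 p [616.  115.8  66.1] yaw -2.552 F [-1.98  1.02  1.17] Ftool [ 1.08  1.95 -1.17] op 0.45
radius 60.15951685317737 a 1.5009242050196994
1.0 [-7.5 28.8] turn -5.783
1.1 [-4.9 23.4] turn -5.883
1.2 [-2.8 17.8] turn -5.983
1.3 [-1.4 12. ] turn -6.083
1.4 [-0.5  6. ] turn -6.183
1.5 [-0.2  0.1] turn -6.283
1.6 [-0.5 -5.9] turn -0.1
1.7 [ -1.4 -11.9] turn -0.2
1.8 [ -2.8 -17.7] turn -0.3
```

Now I'll creep to about 1.76 (knob near 1.57) and read the force.

Call:
play_rows(
  increments=[
    [-0.0001,-0.002,0,-0.03,-0.1],
    [-0.0003,-0.004,0,-0.07,-0.1],
    [-0.0005,-0.006,0,-0.1,-0.1],
    [-0.0007,-0.0075,0,-0.13,-0.1],
    [-0.0009,-0.009,0,-0.15,-0.1],
    [-0.0012,-0.0105,0,-0.18,-0.1],
    [-0.0014,-0.012,0,-0.2,-0.1],
    [-0.0017,-0.0135,0,-0.22,-0.1],
    [-0.002,-0.0145,0,-0.24,-0.1],
    [-0.0022,-0.0155,0,-0.26,-0.1],
  ],
)

```text
time_s: 15.35
eef_pos: [626.7, 104.1, 65.9]
ee_rot: [[-0.661, -0.75, 0.0], [-0.75, 0.661, 0.0], [-0.0, -0.0, -1.0]]
contact_force: [-1.7, 0.6, 0.8]
opening: 0.449
grip_force: 0.8
```

```bash
python3 go.py;python3 arc.py|head -1
```

```text
t 15.35 p [626.7 104.1  65.9] yaw -2.293 F [-1.66  0.64  0.79] Ftool [ 0.61  1.67 -0.79] op 0.45
radius 59.888927694955036 a 1.7648708812663791
```

Call:
play_rows(
  increments=[
    [0,-0.0004,0,0,-0.1],
    [0,-0.0008,0,0,-0.1],
    [0,-0.0012,0,0,-0.1],
    [0,-0.0016,0,0,-0.1],
    [-0.0001,-0.002,0,0,-0.1],
    [-0.0001,-0.0023,0,0,-0.1],
    [-0.0002,-0.0026,0,0,-0.1],
    [-0.0002,-0.0028,0,0,-0.1],
    [-0.0003,-0.003,0,0,-0.1],
    [-0.0003,-0.003,0,0,-0.1],
  ],
)

```text
time_s: 16.18
eef_pos: [629.0, 102.4, 65.8]
ee_rot: [[-0.662, -0.749, -0.0], [-0.749, 0.662, -0.0], [0.0, -0.0, -1.0]]
contact_force: [-1.6, -0.5, -0.3]
opening: 0.447
grip_force: 0.8
```

```bash
python3 go.py;python3 arc.py|head -1
```

```text
t 16.18 p [629.  102.4  65.8] yaw -2.294 F [-1.58 -0.5  -0.33] Ftool [1.42 0.85 0.33] op 0.45
radius 59.76850020371517 a 1.813404914176986
```

Call:
play_rows(
  increments=[
    [0,-0.0003,0,0,-0.1],
    [0,-0.0006,0,0,-0.1],
    [0,-0.0009,0,0,-0.1],
    [0,-0.0012,0,0,-0.1],
    [0,-0.0015,0,0,-0.1],
    [-0.0001,-0.0018,0,0,-0.1],
    [-0.0001,-0.002,0,0,-0.1],
    [-0.0002,-0.0022,0,0,-0.1],
    [-0.0002,-0.0024,0,0,-0.1],
    [-0.0002,-0.0024,0,0,-0.1],
  ],
)

```text
time_s: 17.02
eef_pos: [629.4, 101.9, 65.6]
ee_rot: [[-0.661, -0.75, -0.003], [-0.75, 0.661, 0.002], [0.0, 0.003, -1.0]]
contact_force: [-11.0, 7.3, 3.9]
opening: 0.449
grip_force: 6.5
```

```bash
python3 go.py;python3 arc.py|head -1
```

```text
t 17.02 p [629.4 101.9  65.6] yaw -2.294 F [-11.01   7.27   3.93] Ftool [ 1.84 13.08 -3.88] op 0.45
radius 59.856853803349644 a 1.8230865469749764
```

The end stop is reached (13 N). I'll back off along +y to centre around the knob, then rise and move clear.

Call:
play_rows(
  increments=[
    [0,0.003,0,0,-0.1],
    [0,0.007,0,0,-0.1],
    [0,0.011,0,0,-0.1],
    [0,0.011,0,0,-0.1],
    [0,0.011,-0.01,0,-0.1],
    [0,0.011,-0.03,0,-0.1],
    [0,0.011,-0.06,0,-0.1],
    [0,0.011,-0.09,0,-0.1],
    [0.03,0.011,-0.12,0,-0.1],
    [0.06,0.011,-0.14,0,-0.1],
  ],
)

```text
time_s: 17.85
eef_pos: [583.6, 63.3, 208.8]
ee_rot: [[-0.661, -0.751, 0.003], [-0.751, 0.661, -0.0], [-0.002, -0.003, -1.0]]
contact_force: [0.1, -0.7, -0.2]
opening: 0.452
grip_force: 0.0
```

Call:
play_rows(
  increments=[
    [0.03,0,-0.01,0,-0.1],
    [0.06,0,-0.01,0,-0.1],
    [0.09,0,-0.01,0,-0.1],
    [0.12,0,-0.01,0,-0.1],
    [0.15,0,-0.01,0,-0.1],
    [0.17,0,-0.01,0,-0.1],
    [0.17,0,-0.01,0,-0.1],
    [0.17,0,-0.01,0,-0.1],
    [0.17,0,-0.01,0,-0.1],
    [0.17,0,-0.01,0,-0.1],
  ],
)

```text
time_s: 18.68
eef_pos: [471.0, -63.8, 216.1]
ee_rot: [[-0.662, -0.75, 0.001], [-0.75, 0.662, -0.0], [-0.0, -0.0, -1.0]]
contact_force: [-0.0, -0.3, 0.2]
opening: 0.451
grip_force: 0.0
```

```bash
python3 go.py
python3 - <<'E'
from h import *
a=cams.read_camera("top")[100:228,180:308,::-1];b=cams.read_camera("side")[165:265,165:298,::-1]
a=cv2.resize(a,(384,384),interpolation=cv2.INTER_CUBIC);b=cv2.resize(b,(416,313),interpolation=cv2.INTER_CUBIC)
o=np.zeros((384,800,3),np.uint8);o[:,:384]=a;o[:313,384:]=b
cv2.imwrite("pics/end.png",o)
E
```

```text
t 18.68 p [471.  -63.8 216.1] yaw -2.294 F [-0.04 -0.32  0.17] Ftool [ 0.26 -0.18 -0.17] op 0.45
```

View pics/end.png

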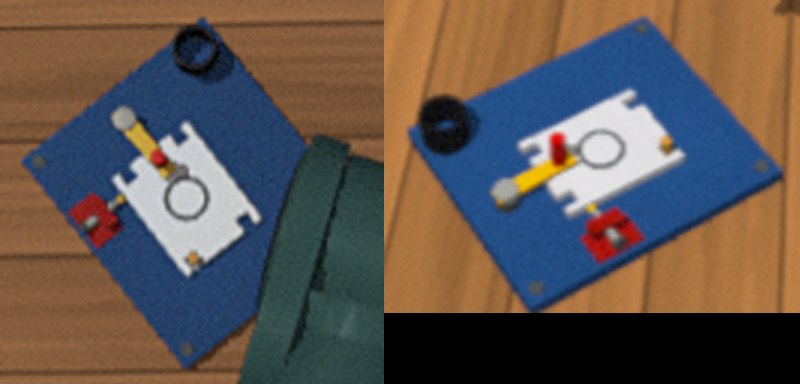

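The keeper lies over the plate with its knob at (157,158) in the top view. The plate touches the tip at (120,200), is seated on the peg, and the arm is clear. Handing in.

```bash
python3 -c "
from rig import workorder
print(workorder.job_done())"
```

```text
the job is handed in; nothing more can be done
None
```

I handed the job in at about 19 s, but the rig gave no verdict: the plate was pressed on the bottomed stop with 8–11 N at the finger and left touching the tip, the keeper was swung to its end stop and released, and the coupling was still in place in the last picture; the elbow, can and spanner were outside that view, and I kept the arm clear of them.

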